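# Load the tip feed rail at the plasma bench

### The arm

A 7-joint arm with a two-finger parallel gripper is mounted at the origin on the work surface. World frame = base frame: x ahead of the robot, y to its left, z up, the work surface at z = 0. Lengths are in m, angles in rad, forces in N, time in s.
With the tool pointing down it reaches from about 0.425 to 0.95 m from the base axis. Payload 16.7 kg.
Tool frame: the origin (TCP) lies on the centre line of the jaws, within the pads' length; the fingertips stand 22 mm ahead of it and the grasp point (between the pads) lies 3 mm ahead of it (tips_ahead is the distance from the TCP to the fingertips, in m); z points along the fingers, y is the direction in which the jaws open and shut (so a half turn about z gives the same grasp; the last joint's range is limited). The gripper opens to 94 mm and grips with 3 to 60 N. Pads are 16 mm wide; open, the fingers measure 119 mm over their backs; the gripper's body (75 mm by 177 mm) begins 78 mm behind the grasp point.
Start: joints at [-0.149, 0.426, 0.074, 1.606, -0.034, 1.111, -0.067], TCP at [0.675, -0, 0.227] pointing down, gripper open.
Joint ranges: [-2.85, 2.85], [-0.5, 2.14], [-1.23, 1.37], [0.21, 2.46], [-1.02, 4.16], [0.16, 2.05], [-2.73, 2.73]. Speed limits (rad/s): [1.89, 1.89, 2.39, 2.39, 3.01, 3.01, 3.01].

### API

Orientations are given as a rotation vector (axis times angle).
In Python, from bench import * gives the robot as it stands. The module is installed in compiled form; this text tells all that it offers.
- The arm moves only by the tool step_arm, never from a script. Its argument "increments" is a list of rows, each a list of 2 entries, a list of its own where there are three numbers: the shift along the tool's x, y, z in m, then the turn, a rotation vector about the tool's x, y, z in degrees. In form: [[[x, y, z], [wx, wy, wz]], ...]. A call has 1 to 12 rows; each row shifts and turns the pose as measured when the row begins, along the tool's axes as they then stand; what a row does not reach is not made up. A row lasts 1/10 s, in which the tool goes at most 50 mm and 8.59 degrees, less where a joint would pass 70% of its speed; a pose out of reach is approached as far as the arm can. A call with a gripper value outside its range is refused whole. "grip" is the finger opening in m, from 0 to 0.094, set as the call begins (left out, the last holds). The fingers move at their own pace and stop on an object; the grip force is fixed at half the most. Time passes only in rows, so rows that do not move let the fingers close. It gives the time, the measured TCP pose, the force and the opening at its end, in the units of the state.
- read_state(): the state, without advancing time (a new reading comes with each control period).
- get_image(name): name is "scene" or "side" or "wrist"; returns (picture, depth): 400x640x3 uint8, red, green, blue; 400x640 float32, m along the optical axis (not along the pixel's ray), 0 where there is no reading.
- camera_info(name): a dict with "fx", "fy", "cx", "cy" (pixels), "position" and "attitude" of the camera in the world; the wrist camera has in their place "mount" (4x4, takes a point from camera to tool coordinates, whose origin is the TCP and whose axes are the flange's). Camera axes: x right, y down, z forward; pixel columns grow to the right and rows downward; lengths in m; the calibration is good to about 2 mm. A picture is of the moment at which its call begins: read the wrist's pose just before it. camera_info takes no time and is no camera call.
- finish_job(): hands the job in, once; it reports no verdict.
Trained networks look in the newest picture that a camera, given by its name, has taken for a name from the list of things; names that differ only in an ending like _2 or _b are one class to them, and where a whole thing is asked for, a point or a joint stands for the part that bears it (a point fixed in the world has none). Each returns a list of dicts, best first, with "confidence" (0 to 1); they miss things now and then, are a little off and sometimes report something else, mostly with a low value. They report only what shows in the picture. A call takes as long as a camera call.
- spot_in(target, camera): "point" ([x, y, z] in m, in world coordinates, good to about 4 mm: the middle of the surface that is visible of it).
- silhouettes(target, camera): "region" (400x640 bool, what is visible of it).
The state is a dict: "time": time; "joint_positions": joint angles; "joint_velocities": joint speeds; "joint_torque": joint torques, N m; "ee_pos": TCP position; "tcp_rot": TCP orientation; "force": force on the tool from outside, world axes, zero at the start; "wrist_torque": the same for the moment, N m; "finger_gap": finger opening in m.
Only numpy, scipy, OpenCV 4.12 (cv2) and the standard library are available. Lean on these libraries where they do the work, as an engineer would, in place of code of your own. Each camera call takes 0.05 s, during which the arm holds its last target.

### The job

Load the two carriers that hold a copper cutting tip into the sloping feed rail: lower each into the open loading trough at the rail's upper end with its tip pointing downhill, and let it slide down inside until it is fully home, the first against the end stop and the second against the first. Either may go first. Leave the empty carrier, the one with no tip, where it lies.

Things in the scene. Friction and masses are not known exactly. Their poses are not given: they have to be found in the camera images.
- carrier_1_tab (a point): Tip carrier: black block 50 long (x), 30 wide, 20 high (mm); on it, amid, a grip tab 34 long, 12 thick (y), from 20 to 70 mm above the underside; a copper tip 17 mm thick stands 16 mm out of its front (+x). 70 g. Point: middle of the tab, 45 mm above the underside, over the block's middle; z up. Grip the tab across its 12 mm, fingertips above the block: in the trough there is no room beside it.
- carrier_2_tab (a point): A second tip carrier just like the first, copper tip included; same point and axes. Once home in the rail the carriers' tabs are at channel x = -41 mm (first) and -107 mm (second), 45 mm off the floor.
- empty_tab (a point): The empty carrier, a bystander: the same black block and tab but without a copper tip, so 50 mm long in all; same point and axes.
- channel: Slippery feed channel sloping 25 deg, fixed. Origin: mid-floor at the lower end's stop, 30 mm above the bench; x downhill along the floor, z square off it. x -140..0 mm: tube 38 wide, 26 high inside, top slot 22 wide for tabs. x -270..-166: open trough, floor 38 wide, sides flaring to 62 wide, 18 high; guides 29 high lead from it to the tube. Released at x = -215, level or sloped, a carrier slides home.

How it is judged:
By the outcome, as a careful person would: the job done as asked, in the order asked, and still so for the second after the job is handed in, with the robot touching nothing.
It also fails if it takes over 58 s, if anything falls off the work surface, if the arm or the gripper's body presses on something with over 40 N, if the wrist force passes 120 N, or if a joint passes its speed limit or range.

## Working session

There is one attempt and no reset: what is moved stays moved. The work goes in short steps, Python scripts to look and compute and a tool call to move; the robot and the scene stay as the last step left them, time stands still between calls to the robot, and variables do not carry over. Pictures are saved under pics/ and viewed, and the job is handed in when it is done.

Besides the shell and the picture viewer there is one more tool, called as a command line: name --argument value ..., lists and objects as JSON in quotes. step_arm: Moves the arm, as the interface text tells. Its arguments: {"type":"object","properties":{"increments":{"type":"array","items":{"type":"array"}},"grip":{"type":"number"}},"required":["increments"]}

```bash
mkdir -p pics; ls
cat > h.py <<'E'
from bench import *
import numpy as np, cv2
from scipy.spatial.transform import Rotation as R
def save(n,im): cv2.imwrite('pics/'+n+'.png',im[:,:,::-1])
E
python3 - <<'E'
from h import *
s=read_state();print({k:np.round(v,3) for k,v in s.items()})
for n in ['scene','side','wrist']:
    im,d=get_image(n);save(n+'0',im);np.savez('/tmp/%s0.npz'%n,im=im,d=d)
    print(n,camera_info(n))
for c in ['scene','side','wrist']:
    for t in ['carrier_1_tab','empty_tab','channel']:
        try:
            for r in spot_in(t,c): print(c,t,np.round(r['point'],3),round(r['confidence'],2))
        except Exception as e: print(c,t,e)
print(read_state()['time'])
E
```

```text
pics
{'time': np.float64(0.0), 'joint_positions': array([-0.149,  0.427,  0.074,  1.607, -0.034,  1.111, -0.067]), 'joint_velocities': array([ 0.001,  0.   , -0.003, -0.   , -0.   , -0.   , -0.001]), 'joint_torque': array([-4.0000e-03, -9.3584e+01,  3.6650e+00, -4.5420e+01, -4.9000e-02,
        2.0000e-02, -0.0000e+00]), 'ee_pos': array([0.675, 0.   , 0.227]), 'tcp_rot': array([-2.221e+00, -2.221e+00,  2.000e-03]), 'force': array([-0.276, -0.056,  1.014]), 'wrist_torque': array([ 0.03 , -0.019, -0.045]), 'finger_gap': np.float64(0.094)}
scene {'fx': 439.93347216491344, 'fy': 439.93347216491344, 'cx': 323.9068000441249, 'cy': 198.60340397973624, 'position': array([ 1.14529952, -0.51853135,  0.70626818]), 'attitude': array([-2.09388939, -0.94677525,  0.4541037 ])}
side {'fx': 461.79744394765305, 'fy': 461.79744394765305, 'cx': 323.46453280740974, 'cy': 201.0138667635397, 'position': array([ 0.35350949, -0.74874477,  0.74813776]), 'attitude': array([-2.27858029,  0.37326838, -0.1550893 ])}
wrist {'fx': 347.038449803359, 'fy': 347.038449803359, 'cx': 316.85003620335647, 'cy': 191.66058395525016, 'mount': array([[-2.70205672e-04, -9.70723401e-01, -2.40199927e-01,
         6.94633085e-02],
       [ 9.99999748e-01, -4.20013290e-04,  5.72486127e-04,
         7.79629711e-04],
       [-6.56612842e-04, -2.40199712e-01,  9.70723270e-01,
        -1.57425002e-01],
       [ 0.00000000e+00,  0.00000000e+00,  0.00000000e+00,
         1.00000000e+00]])}
scene carrier_1_tab [ 0.49  -0.093  0.024] 0.98
scene empty_tab [ 0.478 -0.265  0.016] 0.56
scene channel [0.607 0.224 0.073] 0.79
side carrier_1_tab [ 0.479 -0.097  0.024] 0.64
side empty_tab [ 0.464 -0.273  0.025] 0.91
side channel [0.543 0.22  0.104] 0.85
wrist carrier_1_tab [ 0.497 -0.08   0.022] 0.75
wrist empty_tab [ 0.483 -0.262  0.02 ] 0.84
0.6
```

View pics/scene0.png

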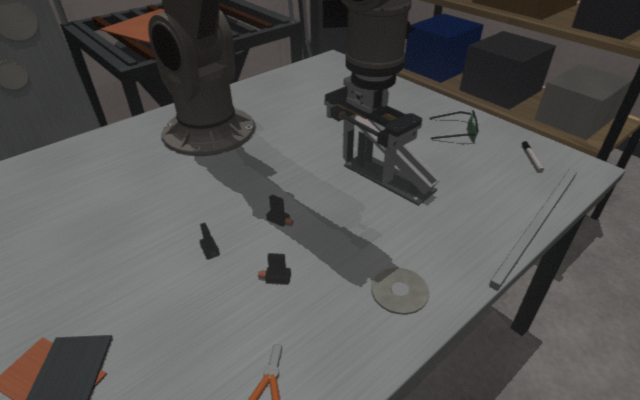

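View pics/side0.png

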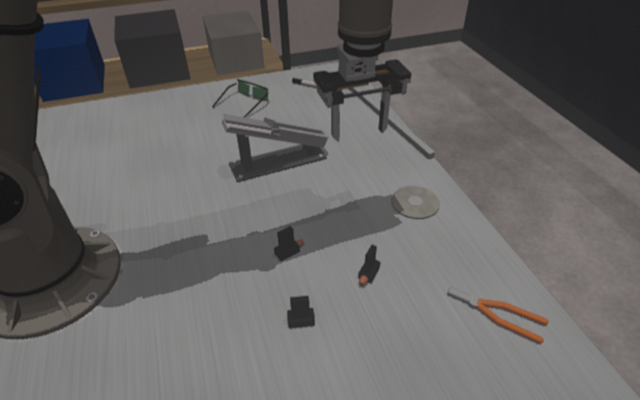

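View pics/wrist0.png

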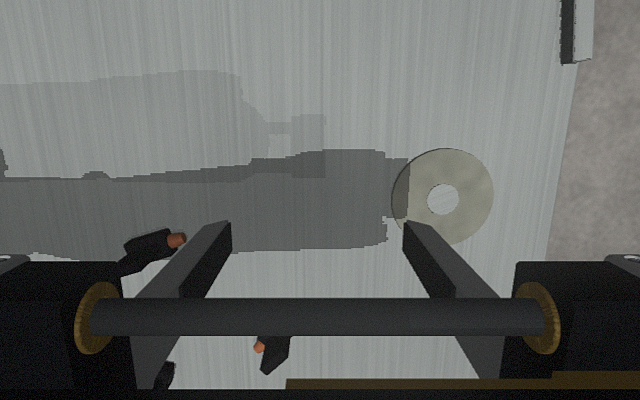

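The three carriers show in the side picture: tipped ones at about (288,243) and (370,265), and the empty one at (300,312). The rail runs from its upper end at (228,122) to its lower end at (326,142). Next I fit poses from the depth clouds.

```bash
cat >> h.py <<'E'
def cloud(n,d,st=None):
    c=camera_info(n);v,u=np.mgrid[0:400,0:640]
    P=np.stack([(u-c['cx'])/c['fx']*d,(v-c['cy'])/c['fy']*d,d],-1)
    if 'mount' in c:
        P=P@c['mount'][:3,:3].T+c['mount'][:3,3]
        return P@R.from_rotvec(st['tcp_rot']).as_matrix().T+st['ee_pos']
    return P@R.from_rotvec(c['attitude']).as_matrix().T+c['position']
E
python3 - <<'E'
from h import *
s=read_state()
for n in ['scene','side','wrist']:
    f=np.load('/tmp/%s0.npz'%n);im=f['im'].astype(int);P=cloud(n,f['d'],s);ok=f['d']>0
    bench_=ok&(abs(P[...,2])<.01)&(P[...,0]>.3)&(P[...,0]<.8)&(abs(P[...,1])<.3)
    print(n,'bench z',np.median(P[bench_][:,2]))
    dark=ok&(im.max(2)<70)&(P[...,2]>.004)&(P[...,2]<.085)&(P[...,0]>.35)&(P[...,0]<.75)&(P[...,1]<0)&(P[...,1]>-.4)
    org=ok&(im[...,0]-im[...,2]>40)&(P[...,2]>.002)&(P[...,2]<.03)&(P[...,0]>.35)&(P[...,0]<.75)&(P[...,1]<0)&(P[...,1]>-.3)
    for nm,m in [('dark',dark),('org',org)]:
        k,l,st,cen=cv2.connectedComponentsWithStats(m.astype(np.uint8),connectivity=8)
        for i in range(1,k):
            if st[i,4]<(60 if nm=='dark' else 8): continue
            Q=P[l==i]; print(nm,st[i],'mean',Q.mean(0).round(4),'min',Q.min(0).round(3),'max',Q.max(0).round(3))
            if nm=='dark':
                T=Q[(Q[:,2]>.03)]
                if len(T)>10:
                    x=T[:,:2]-T[:,:2].mean(0);w,V=np.linalg.eigh(x.T@x);a=V[:,1];pr=x@a
                    print('   tab mid',(T[:,:2].mean(0)+a*(pr.max()+pr.min())/2).round(4),'ang',np.degrees(np.arctan2(a[1],a[0])).round(1),'len',np.ptp(pr).round(4),'zmax',T[:,2].max().round(4))
E
```

```text
scene bench z 0.00038053539813276416
dark [266 194  27  32 466] mean [ 0.4882 -0.093   0.0352] min [ 0.46  -0.111  0.004] max [ 0.522 -0.07   0.074]
   tab mid [ 0.4837 -0.0923] ang -158.1 len 0.035 zmax 0.0737
dark [200 223  19  35 372] mean [ 0.4731 -0.2656  0.0337] min [ 0.44  -0.281  0.004] max [ 0.49  -0.243  0.073]
   tab mid [ 0.4644 -0.2637] ang 170.9 len 0.0322 zmax 0.0734
dark [262 254  29  30 605] mean [ 0.6335 -0.1998  0.0349] min [ 0.604 -0.224  0.004] max [ 0.654 -0.17   0.073]
   tab mid [ 0.6307 -0.1993] ang 47.1 len 0.0342 zmax 0.073
org [259 271   7   5  30] mean [ 0.6072 -0.2198  0.0171] min [ 0.601 -0.226  0.012] max [ 0.613 -0.212  0.02 ]
side bench z -0.0018745299089229506
dark [274 226  26  35 551] mean [ 0.4814 -0.0972  0.0342] min [ 0.455 -0.112  0.004] max [ 0.509 -0.08   0.071]
   tab mid [ 0.4836 -0.0945] ang -165.3 len 0.035 zmax 0.0706
dark [359 245  21  38 402] mean [ 0.6257 -0.2067  0.0354] min [ 0.602 -0.226  0.004] max [ 0.653 -0.185  0.071]
   tab mid [ 0.629  -0.2014] ang -140.0 len 0.0357 zmax 0.0708
dark [288 296  26  32 666] mean [ 0.4619 -0.269
[... 432 characters left out ...]
0.0823  0.0353] min [ 0.456 -0.103  0.004] max [ 0.525 -0.067  0.072]
   tab mid [ 0.4844 -0.0849] ang -173.3 len 0.033 zmax 0.0721
dark [257 336  35  39 858] mean [ 0.6281 -0.1931  0.0557] min [ 0.602 -0.212  0.01 ] max [ 0.645 -0.181  0.072]
   tab mid [ 0.6282 -0.1934] ang -140.9 len 0.0336 zmax 0.072
dark [152 362  22  27 392] mean [ 0.4842 -0.2596  0.0181] min [ 0.474 -0.279  0.004] max [ 0.491 -0.249  0.038]
   tab mid [ 0.4804 -0.2601] ang 136.3 len 0.0067 zmax 0.038
org [167 235  18  13 163] mean [ 0.515  -0.0785  0.017 ] min [ 0.506 -0.087  0.014] max [ 0.524 -0.073  0.02 ]
org [254 341  11  12  94] mean [ 0.6045 -0.2178  0.0172] min [ 0.598 -0.227  0.013] max [ 0.611 -0.209  0.02 ]
```

Run:
```python
from h import *
for n in ['scene','side']:
    f=np.load('/tmp/%s0.npz'%n);im=f['im']
    r=(slice(110,320),slice(190,410)) if n=='side' else (slice(120,300),slice(180,450))
    if n=='side': a=im[105:190,210:345]; cv2.imwrite('pics/side_rail.png',cv2.resize(a,None,fx=5.5,fy=5.5,interpolation=cv2.INTER_CUBIC)[:,:,::-1])
    a=im[r];cv2.imwrite('pics/%s_crop.png'%n,cv2.resize(a,None,fx=2.8,fy=2.8)[:,:,::-1])
```

```text
(no output)
```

View pics/side_rail.png

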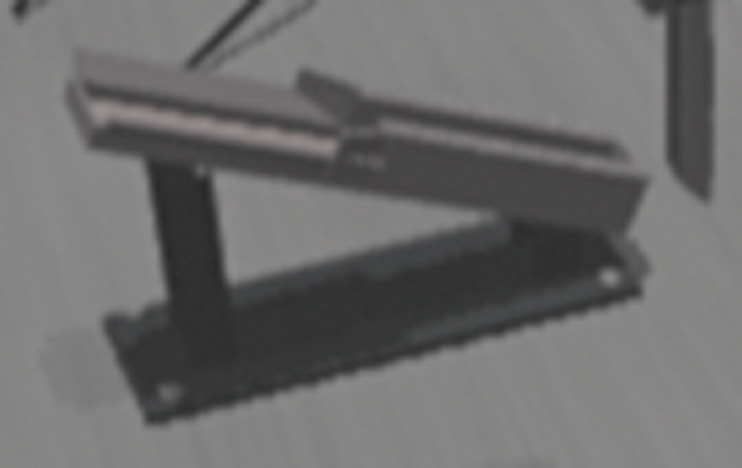

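View pics/scene_crop.png

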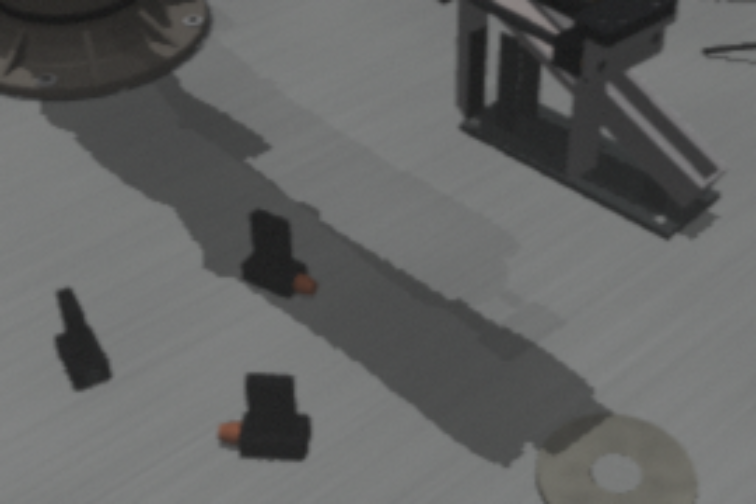

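```bash
cat > /tmp/fitc.py <<'E'
from h import *
from scipy.optimize import least_squares
def box(Q,c,h):
    q=abs(Q-c)-h
    return np.linalg.norm(np.maximum(q,0),axis=1)+np.minimum(q.max(1),0)
def sdf(Q,tip):
    d=np.minimum(box(Q,[0,0,.010],[.025,.015,.010]),box(Q,[0,0,.045],[.017,.006,.025]))
    if tip: d=np.minimum(d,box(Q,[.033,0,.010],[.008,.0085,.0085]))
    return d
def fit(cl,g,tip=True):
    def f(p):
        c,s=np.cos(p[2]),np.sin(p[2]);out=[]
        for Q in cl:
            x=Q[:,:2]-p[:2];L=np.c_[x[:,0]*c+x[:,1]*s,-x[:,0]*s+x[:,1]*c,Q[:,2]]
            out.append(sdf(L,tip)/np.sqrt(len(Q))*1000)
        return np.concatenate(out)
    r=least_squares(f,g,x_scale=[.01,.01,.1],loss='soft_l1',f_scale=.3);return r.x,r.cost
if __name__=='__main__':
    s=read_state();zb={'scene':.0004,'side':-.0019,'wrist':.0006}
    A={}
    for n in zb:
        f=np.load('/tmp/%s0.npz'%n);P=cloud(n,f['d'],s).reshape(-1,3);P=P[f['d'].ravel()>0];P[:,2]-=zb[n]
        A[n]=P[(P[:,2]>.006)&(P[:,2]<.09)]
    for nm,g,tip in [('A',(.484,-.09,.35),1),('B',(.63,-.198,-2.4),1),('E',(.463,-.266,-.2),0)]:
        cl={n:A[n][np.linalg.norm(A[n][:,:2]-g[:2],axis=1)<.05] for n in A}
        for k in [['scene'],['side'],['wrist'],['scene','side','wrist']]:
            r,c=fit([cl[i] for i in k],g,tip);print(nm,k,r[:2].round(4),np.degrees(r[2]).round(1),round(c,2))
E
PYTHONPATH=. python3 /tmp/fitc.py
```

```text
Traceback (most recent call last):
  File "h.py", line 1, in <module>
    from bench import *
ModuleNotFoundError: No module named 'bench'
```

```bash
cp /tmp/fitc.py fitc.py; python3 fitc.py
python3 - <<'E'
from h import *
s=read_state()
# rail cloud
for n in ['scene','side']:
    f=np.load('/tmp/%s0.npz'%n);P=cloud(n,f['d'],s);ok=f['d']>0
    m=ok&(P[...,2]>.045)&(P[...,2]<.25)&(P[...,1]>.05)&(P[...,1]<.4)&(P[...,0]>.3)&(P[...,0]<.85)
    Q=P[m];print(n,len(Q),Q.min(0),Q.max(0))
    for x in np.arange(.36,.76,.02):
        q=Q[(abs(Q[:,0]-x)<.01)]
        if len(q):print(round(x,2),len(q),'y',q[:,1].min().round(3),q[:,1].max().round(3),'z',q[:,2].min().round(3),q[:,2].max().round(3))
E
```

```text
A ['scene'] [ 0.4809 -0.0885] 17.8 0.69
A ['side'] [ 0.4829 -0.0902] 17.8 0.64
A ['wrist'] [ 0.4833 -0.0891] 16.2 0.32
A ['scene', 'side', 'wrist'] [ 0.4827 -0.0893] 17.8 2.36
B ['scene'] [ 0.6269 -0.1964] -136.7 0.63
B ['side'] [ 0.6287 -0.1979] -136.8 0.54
B ['wrist'] [ 0.6293 -0.1968] -134.3 0.25
B ['scene', 'side', 'wrist'] [ 0.6282 -0.1968] -135.7 2.17
E ['scene'] [ 0.4618 -0.2616] -11.6 0.55
E ['side'] [ 0.463  -0.2631] -12.3 0.47
E ['wrist'] [ 0.4638 -0.2624] -10.6 0.3
E ['scene', 'side', 'wrist'] [ 0.4628 -0.2625] -11.0 1.79
scene 1566 [0.41983813 0.19137918 0.04511523] [0.68161967 0.26751699 0.15435115]
0.42 16 y 0.217 0.232 z 0.138 0.146
0.44 99 y 0.191 0.247 z 0.046 0.154
0.46 289 y 0.196 0.252 z 0.045 0.151
0.48 92 y 0.199 0.254 z 0.047 0.133
0.5 52 y 0.198 0.256 z 0.101 0.134
0.52 28 y 0.199 0.214 z 0.092 0.123
0.54 28 y 0.199 0.255 z 0.083 0.112
0.56 52 y 0.221 0.259 z 0.073 0.108
0.58 178 y 0.212 0.262 z 0.06 0.11
0.6 190 y 0.212 0.262 z 0.055 0.098
0.62 194 y 0.214 0.264 z 0.046 0.089
0.64 162 y 0.216 0.264 z 0.045 0.08
0.66 132 y 0.218 0.268 z 0.046 0.071
0.68 54 y 0.222 0.266 z 0.046 0.061
side 2111 [0.41565782 0.18982974 0.04501688] [0.68308757 0.26695536 0.15783091]
0.42 86 y 0.197 0.253 z 0.136 0.157
0.44 189 y 0.19 0.256 z 0.048 0.158
0.46 369 y 0.191 0.259 z 0.045 0.149
0.48 164 y 0.194 0.259 z 0.049 0.141
0.5 144 y 0.192 0.259 z 0.099 0.129
0.52 153 y 0.196 0.266 z 0.09 0.123
0.54 174 y 0.197 0.261 z 0.082 0.123
0.56 157 y 0.206 0.256 z 0.068 0.115
0.58 146 y 0.208 0.261 z 0.062 0.105
0.6 144 y 0.21 0.259 z 0.053 0.096
0.62 134 y 0.212 0.262 z 0.047 0.087
0.64 112 y 0.214 0.264 z 0.045 0.078
0.66 92 y 0.216 0.266 z 0.045 0.068
0.68 47 y 0.218 0.267 z 0.045 0.058
```

```bash
cat >> h.py <<'E'
def tgt(pos,carryaw,pitch=0,flip=False):
    """tool pose: carrier frame x at yaw, pitched nose down by pitch deg; tool y = -carrier y (flip: +)"""
    C=R.from_euler('ZY',[carryaw,pitch],degrees=True).as_matrix()
    s=1 if flip else -1
    y=s*C[:,1];z=-C[:,2];x=np.cross(y,z)
    return np.array(pos),R.from_matrix(np.c_[x,y,z])
def rows(pos,rot,n,s=None):
    s=s or read_state();p0=np.array(s['ee_pos']);r0=R.from_rotvec(s['tcp_rot'])
    dr=(r0.inv()*rot).as_rotvec();out=[]
    print('total tool-frame shift',r0.inv().apply(pos-p0).round(4),'turn',np.degrees(dr).round(1))
    pp,rr=p0,r0
    for i in range(n):
        f=(i+1)/n;rn=r0*R.from_rotvec(dr*f);pn=p0+(pos-p0)*f
        out.append([[float(round(v,4)) for v in rr.inv().apply(pn-pp)],[float(round(v,1)) for v in np.degrees((rr.inv()*rn).as_rotvec())]]);pp,rr=pn,rn
    print(out)
E
python3 - <<'E'
from h import *
rows(*tgt([.483,-.089,.15],17.8),10)
E
cat > chan.py <<'E'
from h import *
from scipy.optimize import least_squares
def seg(p,a,b):
    a=np.array(a);b=np.array(b);t=np.clip(((p-a)@(b-a))/((b-a)@(b-a)),0,1);return np.linalg.norm(p-a-t[:,None]*(b-a),axis=1)
def model(Q,t):
    yz=np.c_[abs(Q[:,1]),Q[:,2]];h=t/2
    dt=np.min([seg(yz,(0,-h),(.019+h,-h)),seg(yz,(.019+h,-h),(.019+h,.026+h)),seg(yz,(.019+h,.026+h),(.011,.026+h))],axis=0)
    ang=np.arctan2(.018,.012);o=np.array([np.sin(ang),-np.cos(ang)])*h
    dr=np.min([seg(yz,(0,-h),(.019,-h)),seg(yz,np.array([.019,0])+o,np.array([.031,.018])+o)],axis=0)
    ext=lambda lo,hi:np.maximum(np.maximum(lo-Q[:,0],Q[:,0]-hi),0)
    return np.minimum(np.hypot(np.maximum(dt-h,0),ext(-.14,t))+np.maximum(h-dt,0),np.hypot(np.maximum(dr-h,0),ext(-.27,-.166))+np.maximum(h-dr,0))
def local(P,p):
    C=R.from_euler('ZY',[p[2],np.radians(25)]);return C.inv().apply(P-[p[0],p[1],.03])
def fitch(cl,g=(.68,.243,.07)):
    def f(p):
        out=[]
        for P in cl:
            Q=local(P,p);out.append(np.minimum(model(Q,p[3]),.008)/np.sqrt(len(Q))*1000)
        return np.concatenate(out)
    cl=[P[(lambda Q:(abs(Q[:,1])<.045)&(Q[:,2]>-.012)&(Q[:,2]<.04)&(Q[:,0]>-.29)&(Q[:,0]<.02)&~((Q[:,0]>-.166)&(Q[:,0]<-.14)))(local(P,g))] for P in cl]
    r=least_squares(f,list(g)+[.003],x_scale=[.01,.01,.1,.002],diff_step=1e-4,loss='soft_l1',f_scale=.2);return r.x,r.cost,[len(c) for c in cl]
E
python3 - <<'E'
from chan import *
zb={'scene':.0004,'side':-.0019};A={}
for n in zb:
    f=np.load('/tmp/%s0.npz'%n);P=cloud(n,f['d']).reshape(-1,3);P=P[f['d'].ravel()>0];P[:,2]-=zb[n];A[n]=P
for k in [['scene'],['side'],['scene','side']]:
  for g in [(.68,.243,.07),(.685,.24,.1)]:
    r,c,l=fitch([A[i] for i in k],g);print(k,r[:2].round(4),np.degrees(r[2]).round(2),r[3].round(4),round(c,2),l)
E
```

```text
total tool-frame shift [-0.089  -0.192   0.0775] turn [ 0.  -0.  72.2]
[[[-0.0089, -0.0192, 0.0078], [0.0, -0.0, 7.2]], [[-0.0112, -0.0179, 0.0078], [0.0, -0.0, 7.2]], [[-0.0134, -0.0164, 0.0078], [0.0, -0.0, 7.2]], [[-0.0154, -0.0146, 0.0078], [0.0, -0.0, 7.2]], [[-0.0171, -0.0125, 0.0078], [0.0, -0.0, 7.2]], [[-0.0185, -0.0103, 0.0078], [0.0, -0.0, 7.2]], [[-0.0196, -0.0079, 0.0078], [0.0, -0.0, 7.2]], [[-0.0205, -0.0053, 0.0078], [0.0, -0.0, 7.2]], [[-0.021, -0.0027, 0.0078], [0.0, -0.0, 7.2]], [[-0.0212, -0.0001, 0.0078], [0.0, -0.0, 7.2]]]
['scene'] [0.6678 0.2433] 5.05 0.0028 0.95 [1377]
['scene'] [0.6683 0.2433] 5.09 0.0027 1.06 [1358]
['side'] [0.672  0.2413] 4.99 0.0035 2.42 [1706]
['side'] [0.6728 0.2412] 4.95 0.0035 2.58 [1661]
['scene', 'side'] [0.6695 0.2427] 5.34 0.0033 3.6 [1377, 1706]
['scene', 'side'] [0.6707 0.2428] 5.37 0.0033 3.92 [1358, 1661]
```

step_arm --increments '[[[-0.009,-0.019,0.008],[0,0,7.2]],[[-0.011,-0.018,0.008],[0,0,7.2]],[[-0.0135,-0.0165,0.008],[0,0,7.2]],[[-0.0155,-0.0145,0.008],[0,0,7.2]],[[-0.017,-0.0125,0.008],[0,0,7.2]],[[-0.0185,-0.0105,0.008],[0,0,7.2]],[[-0.0195,-0.008,0.008],[0,0,7.2]],[[-0.0205,-0.0055,0.008],[0,0,7.2]],[[-0.021,-0.0025,0.008],[0,0,7.2]],[[-0.021,0,0.008],[0,0,7.2]]]' --grip 0.06

```text
time: 1.6
ee_pos: [0.477, -0.087, 0.1454]
tcp_rot: [-3.112, -0.419, -0.008]
force: [1.3, -0.2, 0.3]
finger_gap: 0.06
```

Run:
```python
from h import *
from chan import *
from fitc import fit
s=read_state();print(s['time'],s['ee_pos'],s['joint_positions'].round(2))
zb={'scene':.0004,'side':-.0019,'wrist':.0006};A={}
for n in ['wrist','scene']:
    im,d=get_image(n);save(n+'1',im);P=cloud(n,d,s).reshape(-1,3);P=P[d.ravel()>0];P[:,2]-=zb[n];A[n]=P
W=A['wrist'];W=W[(W[:,2]>.006)&(W[:,2]<.078)&(np.linalg.norm(W[:,:2]-[.483,-.089],axis=1)<.05)]
print(len(W));r,c=fit([W],(.483,-.089,.31));print(r,np.degrees(r[2]),c)
r,c,l=fitch([A['scene']],(.67,.2425,.09));print(r,np.degrees(r[2]),c,l)
rows(*tgt([.483,-.089,.05],17.8),4,s)
```

```text
1.6 [ 0.4770303  -0.08695358  0.14537392] [-0.25  0.22  0.34  2.12 -0.1   0.81 -1.15]
2606
[ 0.48282923 -0.08898906  0.30951071] 17.733657610010948 0.503071176283807
[0.66631329 0.24284302 0.08927139 0.00300683] 5.114873842774027 1.286485169568499 [2086]
total tool-frame shift [0.0047 0.0036 0.0954] turn [-0.  -0.3 -2.4]
[[[0.0012, 0.0009, 0.0238], [-0.0, -0.1, -0.6]], [[0.0012, 0.0009, 0.0238], [-0.0, -0.1, -0.6]], [[0.0012, 0.0009, 0.0238], [-0.0, -0.1, -0.6]], [[0.0012, 0.0009, 0.0238], [-0.0, -0.1, -0.6]]]
```

step_arm --increments '[[[0.005,0.0035,0.005],[0,0,-2.4]],[[0,0,0.03],[0,0,0]],[[0,0,0.03],[0,0,0]],[[0,0,0.02],[0,0,0]],[[0,0,0],[0,0,0]]]'

```text
time: 2.2
ee_pos: [0.4862, -0.0882, 0.0598]
tcp_rot: [-3.1, -0.504, -0.016]
force: [0.3, 1.1, 0.6]
finger_gap: 0.0605
```

Run:
```python
from h import *
rows(*tgt([.483,-.089,.05],17.8),1)
im,d=get_image('wrist');save('w2',im)
im,d=get_image('side');save('s2',im[190:340,220:440].repeat(3,0).repeat(3,1))
```

```text
total tool-frame shift [-0.0034 -0.0003  0.0097] turn [ 0.  -0.6  0.7]
[[[-0.0034, -0.0003, 0.0097], [0.0, -0.6, 0.7]]]
```

View pics/s2.png

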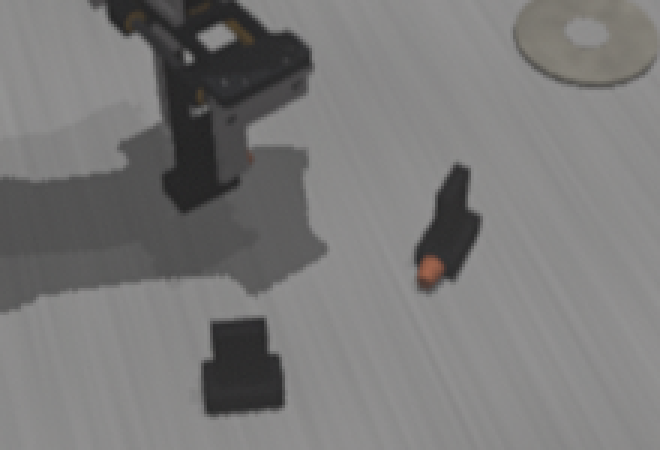

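View pics/w2.png

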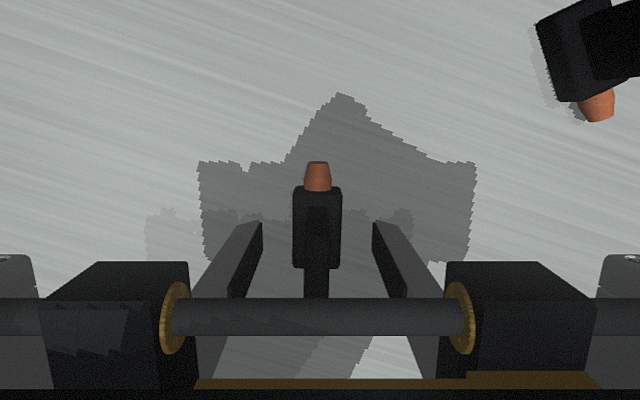

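The tab at wrist pixel (317,240) is centred between the fingers at columns 250 and 385, and the tip at (317,175) points forward. Next I descend the last 10 mm and close.

step_arm --increments '[[[-0.0035,0,0.009],[0,-0.6,0.7]],[[0,0,0],[0,0,0]]]'

```text
time: 2.5
ee_pos: [0.4854, -0.0896, 0.0542]
tcp_rot: [3.103, 0.483, 0.007]
force: [1.3, 0.3, -0.4]
finger_gap: 0.0603
```

step_arm --increments '[[[0,0,0],[0,0,0]],[[0,0,0],[0,0,0]],[[0,0,0],[0,0,0]],[[0,0,0],[0,0,0]],[[0,0,0],[0,0,0]],[[0,0,0],[0,0,0]]]' --grip 0.0

```text
time: 3.1
ee_pos: [0.4866, -0.0895, 0.0561]
tcp_rot: [3.103, 0.484, 0.012]
force: [0.1, -0.6, 0.0]
finger_gap: 0.0154
```

Run:
```python
from h import *
rows(*tgt([.483,-.089,.05],17.8),1)
s=read_state();print(s['finger_gap'],s['force'],s['ee_pos'])
```

```text
total tool-frame shift [-0.0033 -0.0015  0.0061] turn [ 0.1 -0.4 -0.1]
[[[-0.0033, -0.0015, 0.0061], [0.1, -0.4, -0.1]]]
0.01539732788521028 [ 0.0675451  -0.61208615  0.02761231] [ 0.48658412 -0.08946373  0.05613122]
```

step_arm --increments '[[[0,0,0.003],[0,0,0]],[[0,0,0],[0,0,0]],[[0,0,0],[0,0,0]]]'

```text
time: 3.4
ee_pos: [0.4877, -0.0893, 0.0543]
tcp_rot: [3.103, 0.484, 0.015]
force: [0.5, 0.5, -1.5]
finger_gap: 0.012
```

Run:
```python
from h import *
for i in range(3):
    s=read_state();print(s['time'],s['finger_gap'],s['force'],s['ee_pos'],s['tcp_rot'],s['joint_velocities'].round(3))
```

```text
3.4 0.011990373987839718 [ 0.5319299   0.47412194 -1.49898592] [ 0.48767319 -0.08932915  0.05425978] [3.10298209 0.4839062  0.01540549] [ 0.001  0.001 -0.001  0.001 -0.003  0.001  0.001]
3.4 0.011990373987839718 [ 0.5319299   0.47412194 -1.49898592] [ 0.48767319 -0.08932915  0.05425978] [3.10298209 0.4839062  0.01540549] [ 0.001  0.001 -0.001  0.001 -0.003  0.001  0.001]
3.4 0.011990373987839718 [ 0.5319299   0.47412194 -1.49898592] [ 0.48767319 -0.08932915  0.05425978] [3.10298209 0.4839062  0.01540549] [ 0.001  0.001 -0.001  0.001 -0.003  0.001  0.001]
```

step_arm --increments '[[[0,0,-0.01],[0,0,0]],[[0,0,-0.03],[0,0,0]],[[0,0,-0.04],[0,0,0]],[[0,0,-0.04],[0,0,0]],[[0,0,-0.04],[0,0,0]],[[0,0,-0.04],[0,0,0]],[[0,0,0],[0,0,0]],[[0,0,0],[0,0,0]]]'

```text
time: 4.2
ee_pos: [0.4833, -0.0906, 0.2648]
tcp_rot: [3.103, 0.48, 0.011]
force: [-0.6, 0.2, -1.1]
finger_gap: 0.0119
```

Run:
```python
from h import *
from chan import *
from fitc import sdf
from scipy.optimize import least_squares
s=read_state();print(s['time'],s['finger_gap'],s['force'],s['ee_pos'])
im,d=get_image('wrist');save('w3',im);P=cloud('wrist',d,s)
# carrier in tool frame: fit tip/block: carrier frame axes: x=tool x, y=-tool y, z=-tool z (tool y=-carrier y)
L=(P-s['ee_pos'])@R.from_rotvec(s['tcp_rot']).as_matrix()
Q=L.reshape(-1,3)[d.ravel()>0]; Q=Q*[1,-1,-1]   # carrier-aligned, origin TCP
Q=Q[(abs(Q[:,1])<.03)&(Q[:,0]>-.04)&(Q[:,0]<.07)&(Q[:,2]<-.025)&(Q[:,2]>-.08)]
print(len(Q),Q.min(0),Q.max(0))
def f(p):
    q=(Q-p[:3]);r=R.from_euler('zy',p[3:5]).inv().apply(q);return sdf(r,1)*1000
r=least_squares(f,[-.004,0,-.054,0,0],x_scale=[.01,.01,.01,.1,.1],loss='soft_l1',f_scale=1);print('carrier base origin rel TCP (carrier axes)',r.x.round(4),r.cost/len(Q))
im,d2=get_image('scene');save('sc3',im);P2=cloud('scene',d2).reshape(-1,3);P2=P2[d2.ravel()>0]
r,c,l=fitch([P2],(.67,.2425,.09));print(r,np.degrees(r[2]),c,l)
```

```text
4.2 0.011947460263300125 [-0.63275766  0.24262807 -1.11672215] [ 0.48332562 -0.09055042  0.26480989]
2096 [ 0.00384147 -0.01496674 -0.05084021] [ 0.03713833  0.01499189 -0.02535076]
carrier base origin rel TCP (carrier axes) [-0.0056  0.0001 -0.0526 -0.0118  0.0857] 0.27551888953315995
[0.66677056 0.24344398 0.09264611 0.00287132] 5.3082313072870635 1.3558905619351285 [2084]
```

View pics/w3.png

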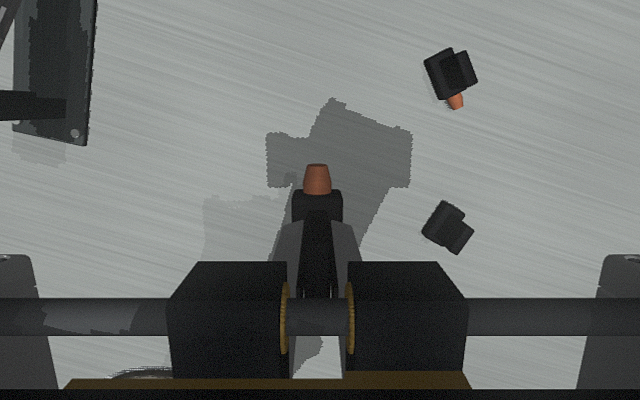

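View pics/sc3.png

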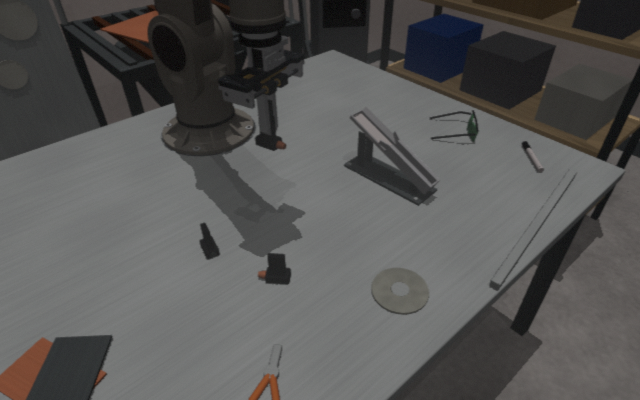

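```bash
cat >> h.py <<'E'
CH=np.array([.668,.243,.03]);CY=5.2
def place(up,pitch=24,flip=False,dx=.0055,dz=.053,x=-.215):
    C=R.from_euler('ZY',[CY,25],degrees=True)
    return tgt(CH+C.apply([x+dx,0,dz+up]),CY,pitch,flip)
E
python3 - <<'E'
from h import *
t=place(.07);print(t[0],place(0)[0]);rows(*t,10)
E
```

```text
[0.53067806 0.23050272 0.23001438] [0.50121654 0.22782152 0.16657284]
total tool-frame shift [ 0.1421 -0.2919  0.0339] turn [  2.7 -24.2  12.2]
[[[0.0142, -0.0292, 0.0034], [0.3, -2.4, 1.2]], [[0.0137, -0.0295, 0.0029], [0.3, -2.4, 1.2]], [[0.0132, -0.0297, 0.0025], [0.3, -2.4, 1.2]], [[0.0127, -0.03, 0.0021], [0.3, -2.4, 1.2]], [[0.0121, -0.0303, 0.0017], [0.3, -2.4, 1.2]], [[0.0115, -0.0305, 0.0014], [0.3, -2.4, 1.2]], [[0.0109, -0.0307, 0.001], [0.3, -2.4, 1.2]], [[0.0103, -0.031, 0.0007], [0.3, -2.4, 1.2]], [[0.0097, -0.0312, 0.0005], [0.3, -2.4, 1.2]], [[0.009, -0.0314, 0.0002], [0.3, -2.4, 1.2]]]
```

step_arm --increments '[[[0.014,-0.029,0.001],[0.3,-2.4,1.2]],[[0.014,-0.0295,0.001],[0.3,-2.4,1.2]],[[0.013,-0.03,0.001],[0.3,-2.4,1.2]],[[0.0125,-0.03,0.001],[0.3,-2.4,1.2]],[[0.012,-0.0305,0.001],[0.3,-2.4,1.2]],[[0.0115,-0.0305,0.001],[0.3,-2.4,1.2]],[[0.011,-0.031,0.001],[0.3,-2.4,1.2]],[[0.0105,-0.031,0.001],[0.3,-2.4,1.2]],[[0.0095,-0.031,0.001],[0.3,-2.4,1.2]],[[0.009,-0.0315,0],[0.3,-2.4,1.2]],[[0,0,0],[0,0,0]]]'

```text
time: 5.4
ee_pos: [0.5266, 0.2401, 0.2197]
tcp_rot: [3.037, 0.117, -0.705]
force: [-0.6, -0.1, -2.2]
finger_gap: 0.0118
```

Run:
```python
from h import *
from chan import *
s=read_state();print(s['time'],s['finger_gap'],s['force'],s['ee_pos'],s['joint_positions'].round(2))
rows(*place(.05),2)
im,d=get_image('wrist');save('w4',im);P=cloud('wrist',d,s).reshape(-1,3)[d.ravel()>0]
C=R.from_euler('ZY',[CY,25],degrees=True)
Q=C.inv().apply(P-CH)
r,c,l=fitch([P[(Q[:,0]>-.16)&(Q[:,0]<.02)&(Q[:,2]<.035)]],(.668,.243,.09));print('wrist tube fit',r,np.degrees(r[2]),c,l)
im,d=get_image('side');save('s4',im[60:200,180:400].repeat(3,0).repeat(3,1))
```

```text
5.4 0.011787388083395089 [-0.63660645 -0.12603391 -2.16284002] [0.52656444 0.24013432 0.21965275] [-0.58  0.55  0.2   1.53 -0.24  1.52 -1.82]
total tool-frame shift [-0.0011  0.01    0.0093] turn [-0.1  2.2 -0.8]
[[[-0.0006, 0.005, 0.0046], [-0.0, 1.1, -0.4]], [[-0.0007, 0.005, 0.0046], [-0.0, 1.1, -0.4]]]
wrist tube fit [0.66920845 0.2442111  0.08229157 0.00182559] 4.714959925742101 0.17953693643232882 [7210]
```

View pics/w4.png

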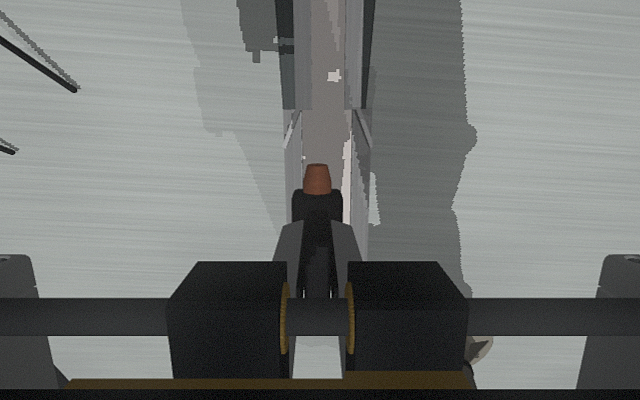

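View pics/s4.png

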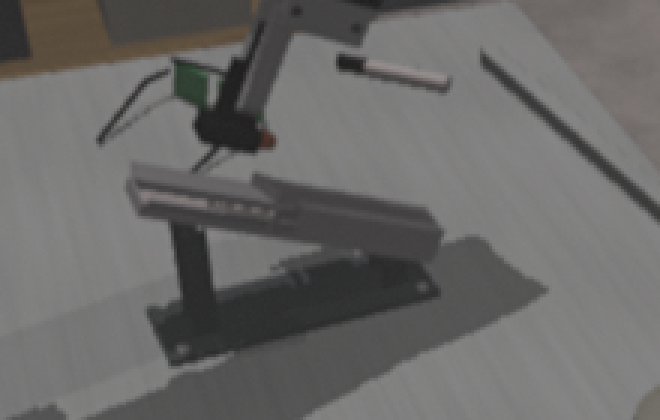

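```bash
sed -i 's/^CH=.*/CH=np.array([.6685,.244,.03]);CY=4.8/' h.py
python3 - <<'E'
from h import *
rows(*place(.03),3)
E
```

```text
total tool-frame shift [0.0001 0.0039 0.0301] turn [ 0.1  2.  -0.6]
[[[0.0, 0.0013, 0.01], [0.0, 0.7, -0.2]], [[-0.0001, 0.0013, 0.01], [0.0, 0.7, -0.2]], [[-0.0002, 0.0013, 0.01], [0.0, 0.7, -0.2]]]
```

Run:
```python
from h import *
from chan import *
s=read_state();print(s['time'],s['ee_pos'],s['joint_velocities'].round(3))
im,d=get_image('wrist');save('w5',im);P=cloud('wrist',d,s).reshape(-1,3)[d.ravel()>0]
print(read_state()['ee_pos'])
C=R.from_euler('ZY',[CY,25],degrees=True)
Q=C.inv().apply(P-CH)
r,c,l=fitch([P[(Q[:,0]>-.16)&(Q[:,0]<.02)&(Q[:,2]<.035)]],(.668,.243,.09));print('wrist tube fit',r,np.degrees(r[2]),c,l)
rows(*place(.03),3)
```

```text
5.5 [0.52700605 0.23611736 0.22084761] [ 0.018 -0.042  0.024  0.014  0.011 -0.003  0.008]
[0.52730271 0.23516338 0.221787  ]
wrist tube fit [0.66929059 0.24403928 0.08013952 0.00182546] 4.591656118838367 0.17852669312461614 [7152]
total tool-frame shift [0.0003 0.003  0.031 ] turn [ 0.1  1.9 -0.6]
[[[0.0001, 0.001, 0.0103], [0.0, 0.6, -0.2]], [[-0.0, 0.001, 0.0103], [0.0, 0.6, -0.2]], [[-0.0001, 0.001, 0.0103], [0.0, 0.6, -0.2]]]
```

View pics/w5.png

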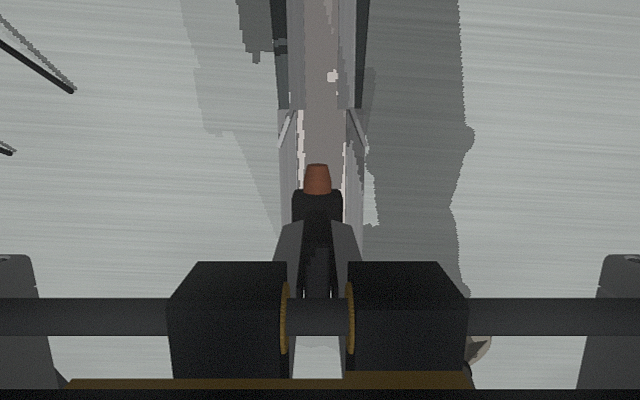

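step_arm --increments '[[[0,0.003,0.01],[0,1,-0.5]],[[0,0,0.01],[0,0.9,0]],[[0,0,0.008],[0,0,0]],[[0,0,0],[0,0,0]],[[0,0,0],[0,0,0]]]'

```text
time: 6.05
ee_pos: [0.5157, 0.2254, 0.1963]
tcp_rot: [3.053, 0.116, -0.645]
force: [-0.1, -0.2, -0.6]
finger_gap: 0.0119
```

Run:
```python
from h import *
s=read_state();print(s['time'],s['ee_pos'],s['force'])
rows(*place(.003),3)
im,d=get_image('wrist');save('w6',im)
im,d=get_image('side');save('s6',im[60:200,180:400].repeat(3,0).repeat(3,1))
```

```text
6.05 [0.51568274 0.22544589 0.1963464 ] [-0.08853695 -0.17913752 -0.6304943 ]
total tool-frame shift [-0.0004 -0.0057  0.0297] turn [ 0.  -0.2 -0.5]
[[[-0.0001, -0.0019, 0.0099], [0.0, -0.1, -0.2]], [[-0.0001, -0.0019, 0.0099], [0.0, -0.1, -0.2]], [[-0.0001, -0.0019, 0.0099], [0.0, -0.1, -0.2]]]
```

View pics/w6.png

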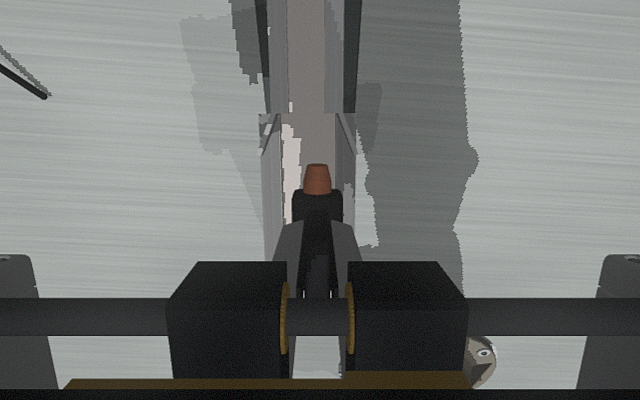

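View pics/s6.png

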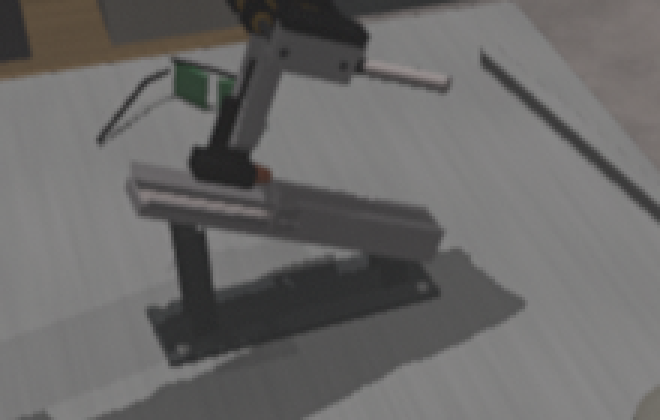

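The trough centre (wrist column 308) is left of the tip (317), which agrees with the computed −5.7 mm. I correct that and go down.

step_arm --increments '[[[0,-0.005,0.005],[0,0,-0.5]],[[0,0,0.006],[0,0,0]],[[0,0,0.003],[0,0,0]],[[0,0,0],[0,0,0]],[[0,0,0],[0,0,0]],[[0,0,0],[0,0,0]]]'

```text
time: 6.75
ee_pos: [0.5096, 0.231, 0.1825]
tcp_rot: [3.055, 0.131, -0.645]
force: [-0.2, 0.2, -1.1]
finger_gap: 0.0118
```

Run:
```python
from h import *
s=read_state();print(s['time'],s['ee_pos'],s['force'],s['joint_velocities'].round(3))
rows(*place(.003),2)
im,d=get_image('wrist');save('w7',im)
```

```text
6.75 [0.50960352 0.23098034 0.18247214] [-0.20052558  0.22526636 -1.06339259] [ 0.001 -0.    -0.001 -0.001 -0.001  0.    -0.001]
total tool-frame shift [-0.0009  0.0003  0.0148] turn [ 0.  -0.2  0.1]
[[[-0.0004, 0.0002, 0.0074], [0.0, -0.1, 0.1]], [[-0.0004, 0.0002, 0.0074], [0.0, -0.1, 0.1]]]
```

View pics/w7.png

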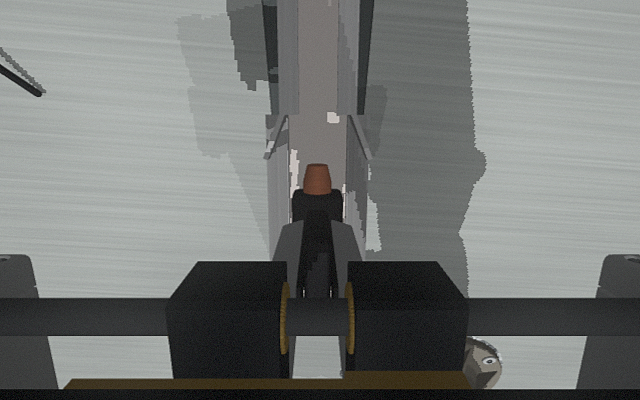

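Now centred (tip 317, trough about 318). I descend until contact.

step_arm --increments '[[[0,0,0.007],[0,0,0]],[[0,0,0.005],[0,0,0]],[[0,0,0.002],[0,0,0]],[[0,0,0],[0,0,0]],[[0,0,0],[0,0,0]]]'

```text
time: 7.3
ee_pos: [0.5034, 0.2303, 0.1685]
tcp_rot: [3.055, 0.131, -0.645]
force: [-0.3, -0.1, 0.2]
finger_gap: 0.0117
```

Run:
```python
from h import *
s=read_state();print(s['time'],s['ee_pos'],s['force'],s['joint_velocities'].round(3))
rows(*place(.0),1)
im,d=get_image('wrist');save('w8',im)
im,d=get_image('side');save('s8',im[60:200,180:400].repeat(3,0).repeat(3,1))
```

```text
7.3 [0.50344156 0.23028914 0.16846178] [-0.33906838 -0.08840851  0.24644994] [-0.001  0.002 -0.001  0.002 -0.    -0.001  0.001]
total tool-frame shift [-0.0009  0.0001  0.0025] turn [ 0.  -0.2  0.1]
[[[-0.0009, 0.0001, 0.0025], [0.0, -0.2, 0.1]]]
```

View pics/w8.png

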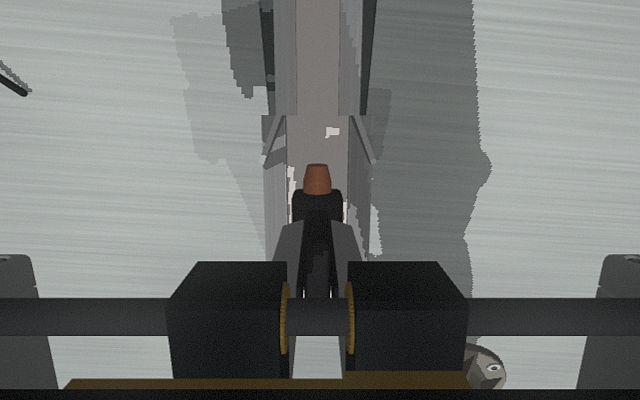

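View pics/s8.png

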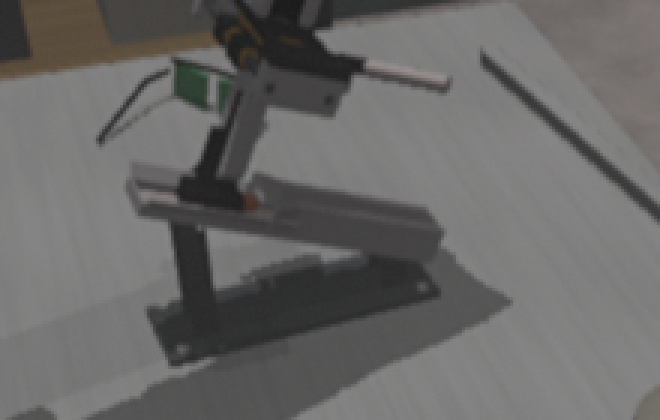

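step_arm --increments '[[[0,0,0.002],[0,0,0]],[[0,0,0],[0,0,0]],[[0,0,0],[0,0,0]]]'

```text
time: 7.7
ee_pos: [0.5029, 0.2303, 0.1668]
tcp_rot: [3.055, 0.131, -0.644]
force: [-0.3, -0.6, -0.5]
finger_gap: 0.0117
```

step_arm --increments '[[[0,0,0],[0,0,0]],[[0,0,0],[0,0,0]],[[0,0,0],[0,0,0]],[[0,0,0],[0,0,0]],[[0,0,0],[0,0,0]]]' --grip 0.045

```text
time: 8.2
ee_pos: [0.5031, 0.2304, 0.1671]
tcp_rot: [3.055, 0.131, -0.643]
force: [-0.1, 0.5, 1.0]
finger_gap: 0.0442
```

Run:
```python
from h import *
s=read_state();print(s['time'],s['ee_pos'],s['force'],s['finger_gap'])
im,d=get_image('wrist');save('w9',im)
im,d=get_image('side');save('s9',im[60:200,180:400].repeat(3,0).repeat(3,1))
```

```text
8.2 [0.50305283 0.23040409 0.16712144] [-0.13300205  0.51175555  0.98046941] 0.04423301868140346
```

View pics/w9.png

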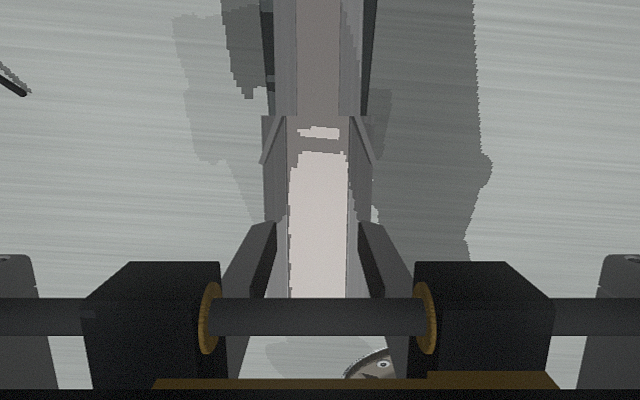

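View pics/s9.png

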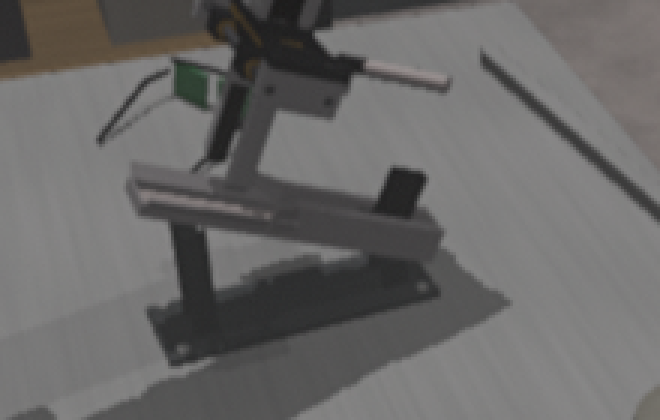

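The first carrier slid down: its tab is at (400,190) in the side crop, near the lower end. I retreat and go to the second.

step_arm --increments '[[[0,0,-0.02],[0,0,0]],[[0,0,-0.035],[0,0,0]],[[0,0,-0.035],[0,0,0]],[[0,0,-0.02],[0,0,0]],[[0,0,0],[0,0,0]]]' --grip 0.06

```text
time: 8.8
ee_pos: [0.5479, 0.2339, 0.2708]
tcp_rot: [3.053, 0.131, -0.647]
force: [0.5, -0.2, 0.7]
finger_gap: 0.0599
```

Run:
```python
from h import *
s=read_state();print(s['time'],s['ee_pos'],s['joint_positions'].round(2))
rows(*tgt([.6285,-.197,.16],-136,0,True),12)
```

```text
8.8 [0.54787236 0.23390509 0.27076288] [-0.58  0.51  0.22  1.46 -0.22  1.59 -1.81]
total tool-frame shift [0.0845 0.4362 0.0836] turn [ -8.2  23.  -38.5]
[[[0.007, 0.0364, 0.007], [-0.7, 1.9, -3.2]], [[0.0048, 0.0366, 0.0076], [-0.7, 1.9, -3.2]], [[0.0024, 0.0367, 0.0082], [-0.7, 1.9, -3.2]], [[0.0001, 0.0367, 0.0086], [-0.7, 1.9, -3.2]], [[-0.0022, 0.0365, 0.009], [-0.7, 1.9, -3.2]], [[-0.0046, 0.0362, 0.0094], [-0.7, 1.9, -3.2]], [[-0.0069, 0.0358, 0.0096], [-0.7, 1.9, -3.2]], [[-0.0092, 0.0352, 0.0097], [-0.7, 1.9, -3.2]], [[-0.0115, 0.0345, 0.0098], [-0.7, 1.9, -3.2]], [[-0.0137, 0.0337, 0.0098], [-0.7, 1.9, -3.2]], [[-0.0159, 0.0327, 0.0097], [-0.7, 1.9, -3.2]], [[-0.0181, 0.0317, 0.0095], [-0.7, 1.9, -3.2]]]
```

step_arm --increments '[[[0.007,0.0365,0.007],[-0.7,1.9,-3.2]],[[0.005,0.0365,0.0075],[-0.7,1.9,-3.2]],[[0.0025,0.0365,0.008],[-0.7,1.9,-3.2]],[[0,0.0365,0.0085],[-0.7,1.9,-3.2]],[[-0.002,0.0365,0.009],[-0.7,1.9,-3.2]],[[-0.0045,0.036,0.0095],[-0.7,1.9,-3.2]],[[-0.007,0.036,0.0095],[-0.7,1.9,-3.2]],[[-0.009,0.035,0.0095],[-0.7,1.9,-3.2]],[[-0.0115,0.0345,0.0095],[-0.7,1.9,-3.2]],[[-0.0135,0.0335,0.0095],[-0.7,1.9,-3.2]],[[-0.016,0.0325,0.0095],[-0.7,1.9,-3.2]],[[-0.018,0.0315,0.0095],[-0.7,1.9,-3.2]]]'

```text
time: 10.0
ee_pos: [0.6324, -0.2014, 0.148]
tcp_rot: [2.887, 1.236, 0.009]
force: [1.1, 0.9, -0.0]
finger_gap: 0.0601
```

step_arm --increments '[[[0,0,0],[0,0,0]],[[0,0,0],[0,0,0]],[[0,0,0],[0,0,0]]]'

```text
time: 10.3
ee_pos: [0.6285, -0.2079, 0.1446]
tcp_rot: [2.892, 1.226, 0.003]
force: [0.0, 0.4, 0.1]
finger_gap: 0.0601
```

Run:
```python
from h import *
from fitc import fit
s=read_state();print(s['time'],s['ee_pos'],s['joint_positions'].round(2))
rows(*tgt([.6285,-.197,.08],-136,0,True),4)
im,d=get_image('wrist');save('w10',im);P=cloud('wrist',d,s).reshape(-1,3)[d.ravel()>0]
W=P[(P[:,2]>.006)&(P[:,2]<.078)&(np.linalg.norm(P[:,:2]-[.6285,-.197],axis=1)<.05)]
r,c=fit([W],(.6285,-.197,-2.37));print(len(W),r,np.degrees(r[2]),c)
```

```text
10.3 [ 0.62853469 -0.20789066  0.14456016] [ 0.09  0.49  0.18  1.72 -0.11  0.94 -0.46]
total tool-frame shift [ 0.0077 -0.0077  0.0646] turn [ 0.1 -0.1  1.9]
[[[0.0019, -0.0019, 0.0161], [0.0, -0.0, 0.5]], [[0.0019, -0.0019, 0.0161], [0.0, -0.0, 0.5]], [[0.0019, -0.0019, 0.0161], [0.0, -0.0, 0.5]], [[0.0019, -0.002, 0.0161], [0.0, -0.0, 0.5]]]
2398 [ 0.62884904 -0.19642742 -2.40079779] -137.55558084980572 0.25419738582842805
```

View pics/w10.png

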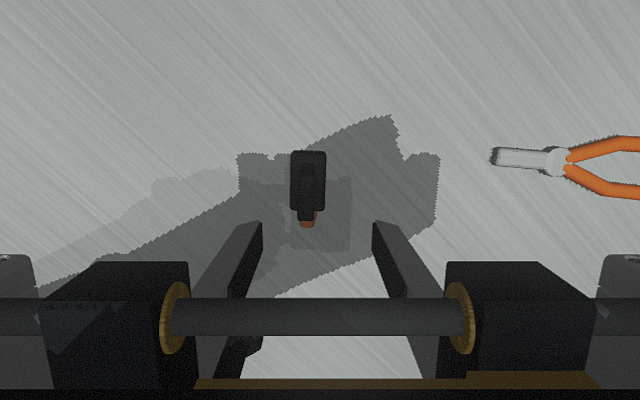

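step_arm --increments '[[[0.0075,-0.0075,0.01],[0,0,1]],[[0,0,0.02],[0,0,0]],[[0,0,0.02],[0,0,0]],[[0,0,0],[0,0,0]],[[0,0,0],[0,0,0]],[[0,0,0],[0,0,0]]]'

```text
time: 10.95
ee_pos: [0.6311, -0.1882, 0.0957]
tcp_rot: [2.898, 1.213, 0.007]
force: [-0.4, -0.6, 0.1]
finger_gap: 0.0601
```

Run:
```python
from h import *
s=read_state();print(s['time'],s['ee_pos'],s['joint_velocities'].round(3))
rows(*tgt([.6287,-.1966,.053],-136.8,0,True),1)
im,d=get_image('wrist');save('w11',im)
```

```text
10.95 [ 0.63105714 -0.18824292  0.09574894] [-0.008 -0.012 -0.001 -0.01   0.003  0.006 -0.004]
total tool-frame shift [-0.0078  0.0041  0.0427] turn [ 0.1 -0.2  2.2]
[[[-0.0078, 0.0041, 0.0427], [0.1, -0.2, 2.2]]]
```

View pics/w11.png

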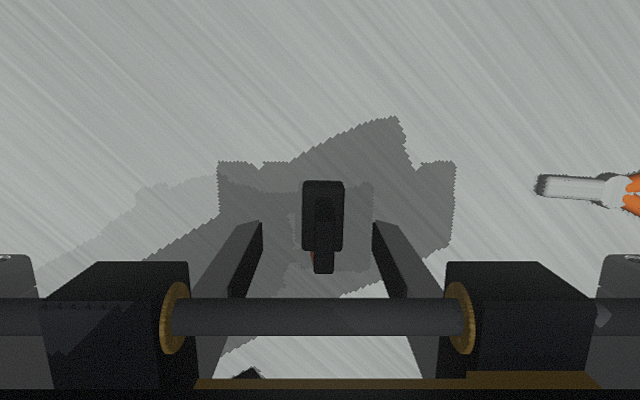

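step_arm --increments '[[[-0.0075,0.004,0.005],[0,0,2.2]],[[0,0,0.012],[0,0,0]],[[0,0,0.01],[0,0,0]],[[0,0,0],[0,0,0]],[[0,0,0],[0,0,0]],[[0,0,0],[0,0,0]]]'

```text
time: 11.6
ee_pos: [0.6292, -0.198, 0.0679]
tcp_rot: [2.922, 1.15, 0.01]
force: [-0.1, -0.7, 0.0]
finger_gap: 0.0602
```

Run:
```python
from h import *
s=read_state();print(s['time'],s['ee_pos'],s['joint_velocities'].round(3))
rows(*tgt([.6287,-.1966,.053],-136.8,0,True),1)
```

```text
11.6 [ 0.62919875 -0.19798177  0.06786849] [ 0.001  0.001 -0.    -0.002 -0.001 -0.     0.002]
total tool-frame shift [ 0.0005 -0.0014  0.0149] turn [ 0.2 -0.3 -0.2]
[[[0.0005, -0.0014, 0.0149], [0.2, -0.3, -0.2]]]
```

step_arm --increments '[[[0,-0.001,0.008],[0,0,0]],[[0,0,0.007],[0,0,0]],[[0,0,0],[0,0,0]],[[0,0,0],[0,0,0]]]'

```text
time: 12.0
ee_pos: [0.6287, -0.1969, 0.0517]
tcp_rot: [2.922, 1.151, 0.011]
force: [-0.5, -0.1, -0.8]
finger_gap: 0.06
```

step_arm --increments '[[[0,0,0],[0,0,0]],[[0,0,0],[0,0,0]],[[0,0,0],[0,0,0]],[[0,0,0],[0,0,0]],[[0,0,0],[0,0,0]],[[0,0,0],[0,0,0]],[[0,0,0],[0,0,0]],[[0,0,0],[0,0,0]],[[0,0,0],[0,0,0]]]' --grip 0.0

```text
time: 12.9
ee_pos: [0.6292, -0.197, 0.0525]
tcp_rot: [2.921, 1.15, 0.012]
force: [-0.2, -0.1, -0.5]
finger_gap: 0.0119
```

Run:
```python
from h import *
s=read_state();print(s['time'],s['ee_pos'],s['finger_gap'],s['force'])
rows(*tgt([.6287,-.1966,.053],-136.8,0,True),1)
```

```text
12.9 [ 0.6291657  -0.19701687  0.05249005] 0.011921781448094552 [-0.24538724 -0.09178148 -0.54196228]
total tool-frame shift [-0.0001 -0.0006 -0.0005] turn [ 0.3 -0.4 -0.2]
[[[-0.0001, -0.0006, -0.0005], [0.3, -0.4, -0.2]]]
```

step_arm --increments '[[[0,0,-0.01],[0,0,0]],[[0,0,-0.03],[0,0,0]],[[0,0,-0.04],[0,0,0]],[[0,0,-0.04],[0,0,0]],[[0,0,-0.04],[0,0,0]],[[0,0,-0.04],[0,0,0]],[[0,0,-0.03],[0,0,0]],[[0,0,0],[0,0,0]],[[0,0,0],[0,0,0]]]'

```text
time: 13.8
ee_pos: [0.6257, -0.1975, 0.2966]
tcp_rot: [2.922, 1.149, 0.013]
force: [0.6, -0.6, -1.2]
finger_gap: 0.012
```

Run:
```python
from h import *
s=read_state();print(s['time'],s['ee_pos'],s['finger_gap'],s['force'],s['joint_positions'].round(2))
rows(*tgt([.57,.02,.29],-66,0,True),10)
```

```text
13.8 [ 0.62565244 -0.19746245  0.29662239] 0.011991788787401909 [ 0.55947392 -0.5716767  -1.17818668] [ 0.04  0.34  0.22  1.58 -0.08  1.21 -0.54]
total tool-frame shift [ 0.1073 -0.1972  0.0063] turn [  0.5  -0.2 -71.1]
[[[0.0107, -0.0197, 0.0006], [0.0, -0.0, -7.1]], [[0.0131, -0.0182, 0.0006], [0.0, -0.0, -7.1]], [[0.0152, -0.0165, 0.0007], [0.0, -0.0, -7.1]], [[0.0172, -0.0145, 0.0007], [0.0, -0.0, -7.1]], [[0.0188, -0.0122, 0.0007], [0.0, -0.0, -7.1]], [[0.0202, -0.0098, 0.0007], [0.0, -0.0, -7.1]], [[0.0213, -0.0072, 0.0007], [0.0, -0.0, -7.1]], [[0.022, -0.0045, 0.0007], [0.0, -0.0, -7.1]], [[0.0224, -0.0018, 0.0007], [0.0, -0.0, -7.1]], [[0.0224, 0.001, 0.0007], [0.0, -0.0, -7.1]]]
```

step_arm --increments '[[[0.0105,-0.0195,0],[0,0,-7.1]],[[0.013,-0.018,0],[0,0,-7.1]],[[0.015,-0.0165,0],[0,0,-7.1]],[[0.017,-0.0145,0],[0,0,-7.1]],[[0.019,-0.012,0],[0,0,-7.1]],[[0.02,-0.01,0],[0,0,-7.1]],[[0.0215,-0.007,0],[0,0,-7.1]],[[0.022,-0.0045,0],[0,0,-7.1]],[[0.0225,-0.002,0],[0,0,-7.1]],[[0.0225,0.001,0],[0,0,-7.1]]]'

```text
time: 14.8
ee_pos: [0.5587, 0.0229, 0.2871]
tcp_rot: [-1.655, -2.665, 0.007]
force: [-0.2, -0.6, -1.2]
finger_gap: 0.012
```

Run:
```python
from h import *
s=read_state();print(s['time'],s['ee_pos'],s['finger_gap'],s['force'],s['joint_positions'].round(2))
rows(*tgt([.54,.20,.29],4.8,0,True),10)
```

```text
14.8 [0.55869426 0.02290838 0.28707417] 0.011987201552734706 [-0.19992684 -0.61565208 -1.23140857] [-0.09  0.19 -0.08  1.79  0.02  1.17  0.29]
total tool-frame shift [ 0.167   0.0618 -0.0031] turn [ -0.3  -0.3 -68.5]
[[[0.0167, 0.0062, -0.0003], [-0.0, -0.0, -6.8]], [[0.0158, 0.0081, -0.0003], [-0.0, -0.0, -6.8]], [[0.0148, 0.01, -0.0003], [-0.0, -0.0, -6.8]], [[0.0135, 0.0116, -0.0003], [-0.0, -0.0, -6.8]], [[0.012, 0.0132, -0.0003], [-0.0, -0.0, -6.8]], [[0.0103, 0.0145, -0.0003], [-0.0, -0.0, -6.8]], [[0.0085, 0.0156, -0.0003], [-0.0, -0.0, -6.8]], [[0.0066, 0.0165, -0.0003], [-0.0, -0.0, -6.8]], [[0.0046, 0.0172, -0.0003], [-0.0, -0.0, -6.8]], [[0.0025, 0.0176, -0.0003], [-0.0, -0.0, -6.8]]]
```

step_arm --increments '[[[0.0165,0.006,-0.001],[0,0,-6.8]],[[0.016,0.008,-0.001],[0,0,-6.8]],[[0.015,0.01,-0.001],[0,0,-6.8]],[[0.0135,0.0115,-0.001],[0,0,-6.8]],[[0.012,0.013,-0.001],[0,0,-6.8]],[[0.0105,0.0145,-0.001],[0,0,-6.8]],[[0.0085,0.0155,0],[0,0,-6.8]],[[0.0065,0.0165,0],[0,0,-6.8]],[[0.0045,0.017,0],[0,0,-6.8]],[[0.0025,0.0175,0],[0,0,-6.8]],[[0,0,0],[0,0,0]],[[0,0,0],[0,0,0]]]'

```text
time: 16.0
ee_pos: [0.5266, 0.2066, 0.2814]
tcp_rot: [0.207, -3.109, 0.007]
force: [0.4, -1.2, -0.1]
finger_gap: 0.0111
```

```bash
sed -i 's/^CH=.*/CH=np.array([.669,.244,.03]);CY=4.75/' h.py
python3 - <<'E'
from h import *
s=read_state();print(s['time'],s['ee_pos'],s['finger_gap'],s['force'],s['joint_positions'].round(2))
t=place(.06,25,True,0,.0525);print(t[0]);rows(*t,6)
im,d=get_image('side');save('s12',im[60:200,180:400].repeat(3,0).repeat(3,1))
E
```

```text
16.0 [0.52658091 0.20661084 0.28142943] 0.011120359635659246 [ 0.35019868 -1.20244103 -0.13776936] [-0.2   0.24 -0.34  1.75  0.08  1.19  1.14]
[0.52219432 0.23180139 0.22282255]
total tool-frame shift [-0.0005  0.0257  0.0585] turn [-0.8 23.5  2.8]
[[[-0.0001, 0.0043, 0.0098], [-0.1, 3.9, 0.5]], [[-0.0007, 0.0043, 0.0097], [-0.1, 3.9, 0.5]], [[-0.0013, 0.0043, 0.0097], [-0.1, 3.9, 0.5]], [[-0.002, 0.0042, 0.0096], [-0.1, 3.9, 0.5]], [[-0.0026, 0.0042, 0.0094], [-0.1, 3.9, 0.5]], [[-0.0032, 0.0042, 0.0092], [-0.1, 3.9, 0.5]]]
```

View pics/s12.png

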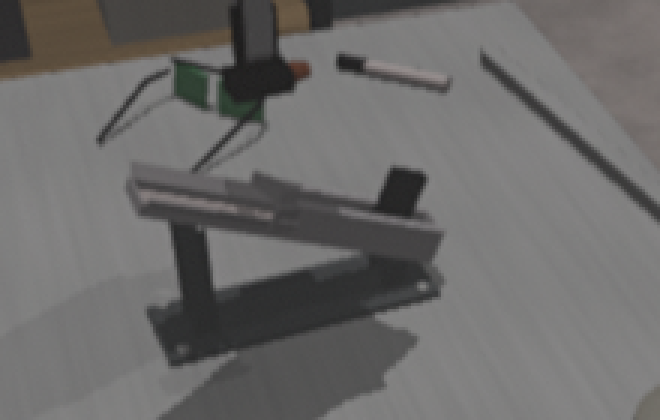

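step_arm --increments '[[[0,0.0045,0.006],[0,3.9,0.5]],[[-0.001,0.0045,0.007],[0,3.9,0.5]],[[-0.0015,0.0045,0.008],[0,3.9,0.5]],[[-0.002,0.004,0.008],[0,3.9,0.5]],[[-0.0025,0.004,0.008],[0,3.9,0.5]],[[-0.003,0.004,0.008],[0,3.9,0.3]],[[0,0,0],[0,0,0]],[[0,0,0],[0,0,0]],[[0,0,0],[0,0,0]]]'

```text
time: 16.95
ee_pos: [0.5258, 0.224, 0.2326]
tcp_rot: [0.072, -2.694, 0.049]
force: [0.3, -0.5, -0.6]
finger_gap: 0.0119
```

Run:
```python
from h import *
s=read_state();print(s['time'],s['ee_pos'],s['finger_gap'],s['force'],s['joint_positions'].round(2),s['joint_velocities'].round(3))
rows(*place(.04,25,True,0,.0525),3)
im,d=get_image('wrist');save('w13',im)
im,d=get_image('side');save('s13',im[60:200,180:400].repeat(3,0).repeat(3,1))
```

```text
16.95 [0.52577933 0.22397654 0.23258027] 0.01194411604552736 [ 0.31449443 -0.45356619 -0.58065004] [-0.22  0.53 -0.31  1.51 -0.02  1.53  1.11] [ 0.003 -0.016  0.001  0.004  0.001 -0.008 -0.006]
total tool-frame shift [-0.0015  0.0085  0.03  ] turn [-0.6 -0.6 -1.8]
[[[-0.0005, 0.0028, 0.01], [-0.2, -0.2, -0.6]], [[-0.0005, 0.0028, 0.01], [-0.2, -0.2, -0.6]], [[-0.0005, 0.0027, 0.01], [-0.2, -0.2, -0.6]]]
```

View pics/w13.png

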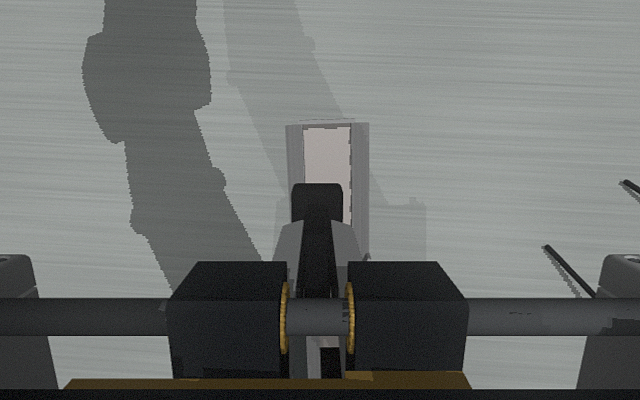

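View pics/s13.png

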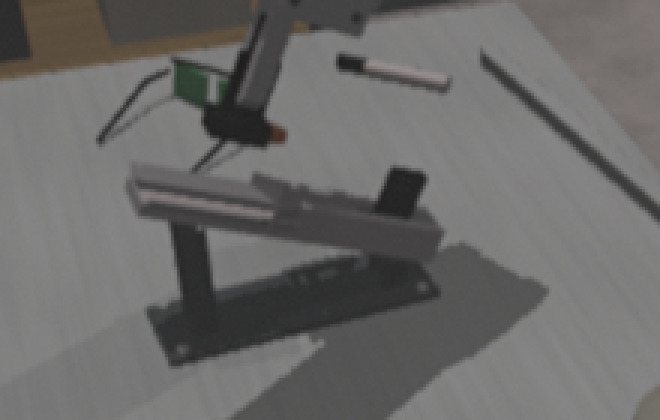

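step_arm --increments '[[[-0.001,0.007,0.006],[-0.5,-0.5,-1.6]],[[0,0,0.01],[0,0,0]],[[0,0,0.007],[0,0,0]],[[0,0,0],[0,0,0]],[[0,0,0],[0,0,0]],[[0,0,0],[0,0,0]]]'

```text
time: 17.65
ee_pos: [0.5151, 0.231, 0.2116]
tcp_rot: [0.113, -2.707, 0.026]
force: [-0.2, 0.2, -1.5]
finger_gap: 0.0116
```

Run:
```python
from h import *
s=read_state();print(s['time'],s['ee_pos'],s['finger_gap'],s['force'])
rows(*place(.02,25,True,0,.0525),3)
```

```text
17.65 [0.51510586 0.23096469 0.21159064] 0.011588607639961572 [-0.21401931  0.22958536 -1.46080214]
total tool-frame shift [-0.0016  0.0003  0.0268] turn [-0.   0.2  0. ]
[[[-0.0005, 0.0001, 0.0089], [-0.0, 0.1, 0.0]], [[-0.0006, 0.0001, 0.0089], [-0.0, 0.1, 0.0]], [[-0.0006, 0.0001, 0.0089], [-0.0, 0.1, 0.0]]]
```

step_arm --increments '[[[-0.001,0,0.009],[0,0,0]],[[0,0,0.01],[0,0,0]],[[0,0,0.008],[0,0,0]],[[0,0,0.004],[0,0,0]],[[0,0,0],[0,0,0]],[[0,0,0],[0,0,0]],[[0,0,0],[0,0,0]]]'

```text
time: 18.35
ee_pos: [0.502, 0.2297, 0.1801]
tcp_rot: [0.112, -2.706, 0.026]
force: [0.5, 0.2, -1.4]
finger_gap: 0.0118
```

Run:
```python
from h import *
s=read_state();print(s['time'],s['ee_pos'],s['finger_gap'],s['force'])
rows(*place(.0,25,True,0,.0525),3)
im,d=get_image('wrist');save('w14',im)
im,d=get_image('side');save('s14',im[60:200,180:400].repeat(3,0).repeat(3,1))
```

```text
18.35 [0.50198343 0.22968736 0.18013783] 0.011788041653319788 [ 0.48584552  0.23354277 -1.40157416]
total tool-frame shift [-0.0003  0.0004  0.0127] turn [-0.   0.2 -0. ]
[[[-0.0001, 0.0001, 0.0042], [-0.0, 0.1, -0.0]], [[-0.0001, 0.0001, 0.0042], [-0.0, 0.1, -0.0]], [[-0.0001, 0.0001, 0.0042], [-0.0, 0.1, -0.0]]]
```

View pics/w14.png

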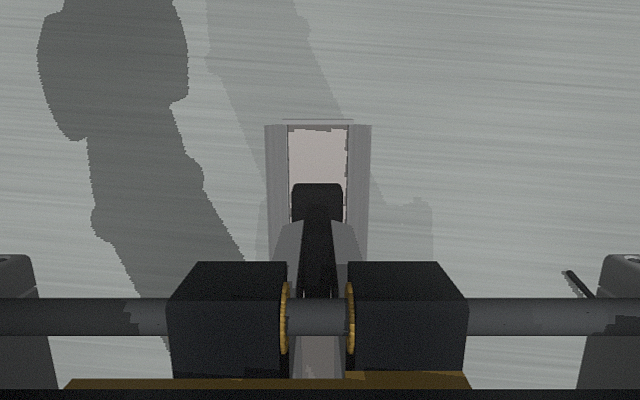

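View pics/s14.png

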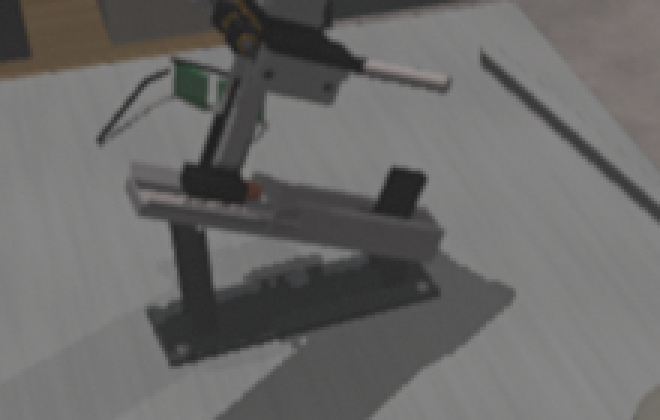

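Centred (carrier 317, trough 318), tip pointing downhill. I lower the last 11 mm and release.

step_arm --increments '[[[0,0,0.006],[0,0,0]],[[0,0,0.004],[0,0,0]],[[0,0,0.001],[0,0,0]],[[0,0,0],[0,0,0]],[[0,0,0],[0,0,0]]]'

```text
time: 18.95
ee_pos: [0.4972, 0.2294, 0.1695]
tcp_rot: [0.112, -2.707, 0.026]
force: [-0.5, -0.3, -2.0]
finger_gap: 0.0119
```

step_arm --increments '[[[0,0,0],[0,0,0]],[[0,0,0],[0,0,0]],[[0,0,0],[0,0,0]],[[0,0,0],[0,0,0]],[[0,0,0],[0,0,0]],[[0,0,0],[0,0,0]]]' --grip 0.045

```text
time: 19.55
ee_pos: [0.4975, 0.2295, 0.17]
tcp_rot: [0.112, -2.708, 0.025]
force: [0.5, 1.0, 0.9]
finger_gap: 0.045
```

Run:
```python
from h import *
s=read_state();print(s['time'],s['ee_pos'],s['finger_gap'],s['force'])
im,d=get_image('wrist');save('w15',im)
im,d=get_image('side');save('s15',im[60:200,180:400].repeat(3,0).repeat(3,1))
```

```text
19.55 [0.49751376 0.22950603 0.1700085 ] 0.04495245149388936 [0.50156608 1.01994952 0.8735429 ]
```

View pics/s15.png

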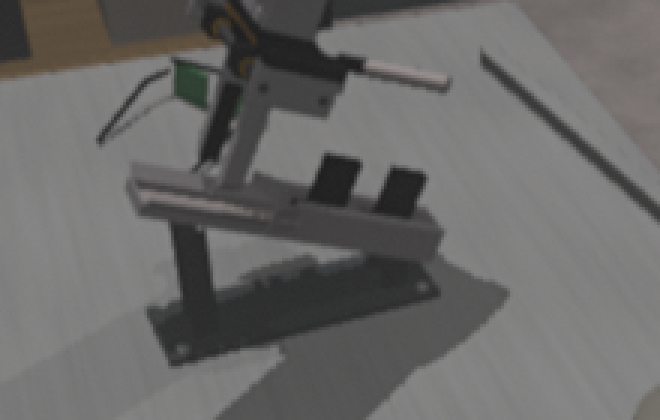

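The second carrier also slid down: the tabs are at (402,190) and (335,180). I retreat and measure their positions.

step_arm --increments '[[[0,0,-0.02],[0,0,0]],[[0,0,-0.035],[0,0,0]],[[0,0,-0.035],[0,0,0]],[[0,0,-0.02],[0,0,0]],[[0,-0.03,0],[0,-4,0]],[[0,-0.045,0],[0,-6,0]],[[0,-0.045,0],[0,-6,0]],[[0,-0.045,0],[0,-6,0]],[[0,-0.03,0],[0,0,0]],[[0,0,0],[0,0,0]],[[0,0,0],[0,0,0]]]'

```text
time: 20.75
ee_pos: [0.5611, 0.0322, 0.2734]
tcp_rot: [0.131, -3.105, 0.006]
force: [-0.9, 0.1, 0.4]
finger_gap: 0.0449
```

Run:
```python
from h import *
s=read_state();print(s['time'],s['ee_pos'],s['finger_gap'],s['force'])
C=R.from_euler('ZY',[CY,25],degrees=True)
for n,zb in [('scene',.0004),('side',-.0019)]:
    im,d=get_image(n);save(n+'16',im);P=cloud(n,d);P[...,2]-=zb;Q=C.inv().apply((P-CH).reshape(-1,3))
    v=im.reshape(-1,3).astype(int).max(1)
    T=Q[(d.ravel()>0)&(Q[:,2]>.034)&(Q[:,2]<.08)&(abs(Q[:,1])<.02)&(Q[:,0]>-.28)&(Q[:,0]<.03)]
    h,e=np.histogram(T[:,0]*1000,np.arange(-280,30,5));print(n,[(int(a),int(b)) for a,b in zip(e,h) if b>2])
    for lo,hi in [(-.074,0),(-.14,-.075)]:
        q=T[(T[:,0]>lo)&(T[:,0]<hi)]
        if len(q):print('  tab x range',np.percentile(q[:,0],[2,98]).round(4),'mid',np.percentile(q[:,0],[2,98]).mean().round(4),'top',np.percentile(q[:,2],98).round(4),'y',q[:,1].mean().round(4))
```

```text
20.75 [0.56108256 0.03223332 0.27342986] 0.04487175291107072 [-0.91454926  0.14770594  0.40480464]
scene [(-130, 20), (-125, 26), (-120, 25), (-115, 27), (-110, 27), (-105, 26), (-100, 34), (-95, 4), (-65, 16), (-60, 29), (-55, 25), (-50, 29), (-45, 30), (-40, 28), (-35, 27), (-30, 13)]
  tab x range [-0.0618 -0.0291] mid -0.0455 top 0.0696 y -0.0031
  tab x range [-0.1278 -0.095 ] mid -0.1114 top 0.0688 y -0.0043
side [(-130, 35), (-125, 26), (-120, 25), (-115, 25), (-110, 24), (-105, 22), (-100, 25), (-95, 4), (-65, 13), (-60, 18), (-55, 21), (-50, 24), (-45, 22), (-40, 25), (-35, 22), (-30, 8)]
  tab x range [-0.0614 -0.0289] mid -0.0451 top 0.069 y -0.0064
  tab x range [-0.1279 -0.095 ] mid -0.1115 top 0.0689 y -0.0067
```

View pics/scene16.png

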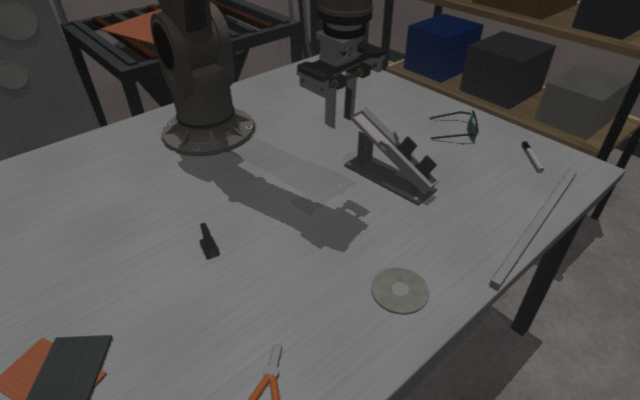

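View pics/side16.png

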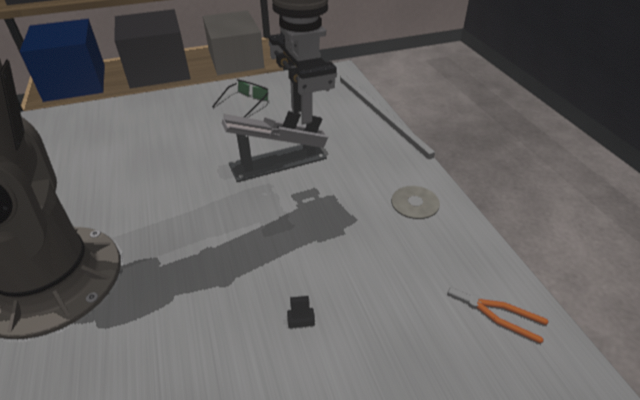

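Both tabs read 4.5 mm uphill of nominal, with the exact 66 mm spacing. That may be my channel x-origin, so I check it against the trough's upper edge and the tube ends in the same clouds.

```bash
python3 - <<'E'
from h import *
C=R.from_euler('ZY',[CY,25],degrees=True)
for n,zb in [('scene',.0004),('side',-.0019)]:
    im,d=get_image(n);save(n+'17',im);P=cloud(n,d);P[...,2]-=zb;Q=C.inv().apply((P-CH).reshape(-1,3));Q=Q[d.ravel()>0]
    m=(abs(Q[:,1])<.035)&(Q[:,2]>-.006)&(Q[:,2]<.034)&(Q[:,0]>-.3)&(Q[:,0]<.03)
    T=Q[m]
    print(n,'upper end',np.sort(T[:,0])[[3,8,15]].round(4),'lower end',np.sort(T[:,0])[[-15,-8,-3]].round(4))
    # tall points: guides (29 high), tube top (26+t)
    top=T[(T[:,2]>.0245)];h,e=np.histogram(top[:,0]*1000,np.arange(-190,20,5));print([(int(a),int(b)) for a,b in zip(e,h)])
E
python3 - <<'E'
import cv2
a=cv2.imread('pics/scene17.png')[90:215,330:460];cv2.imwrite('pics/sc17z.png',cv2.resize(a,None,fx=4.8,fy=4.8,interpolation=2))
E
```

```text
scene upper end [-0.2774 -0.276  -0.2751] lower end [-0.0012 -0.001  -0.0008]
[(-190, 0), (-185, 0), (-180, 0), (-175, 0), (-170, 5), (-165, 4), (-160, 7), (-155, 8), (-150, 6), (-145, 14), (-140, 11), (-135, 8), (-130, 8), (-125, 15), (-120, 14), (-115, 13), (-110, 13), (-105, 11), (-100, 19), (-95, 14), (-90, 12), (-85, 17), (-80, 12), (-75, 14), (-70, 11), (-65, 11), (-60, 12), (-55, 16), (-50, 13), (-45, 11), (-40, 17), (-35, 13), (-30, 17), (-25, 14), (-20, 13), (-15, 13), (-10, 16), (-5, 19), (0, 0), (5, 0), (10, 0)]
side upper end [-0.2769 -0.2767 -0.2761] lower end [-0.0011 -0.0004  0.0009]
[(-190, 0), (-185, 0), (-180, 0), (-175, 0), (-170, 6), (-165, 6), (-160, 6), (-155, 6), (-150, 5), (-145, 11), (-140, 9), (-135, 10), (-130, 20), (-125, 12), (-120, 14), (-115, 11), (-110, 13), (-105, 8), (-100, 11), (-95, 5), (-90, 3), (-85, 7), (-80, 6), (-75, 8), (-70, 10), (-65, 12), (-60, 20), (-55, 11), (-50, 11), (-45, 7), (-40, 9), (-35, 10), (-30, 8), (-25, 5), (-20, 2), (-15, 10), (-10, 9), (-5, 13), (0, 3), (5, 0), (10, 0)]
```

View pics/sc17z.png

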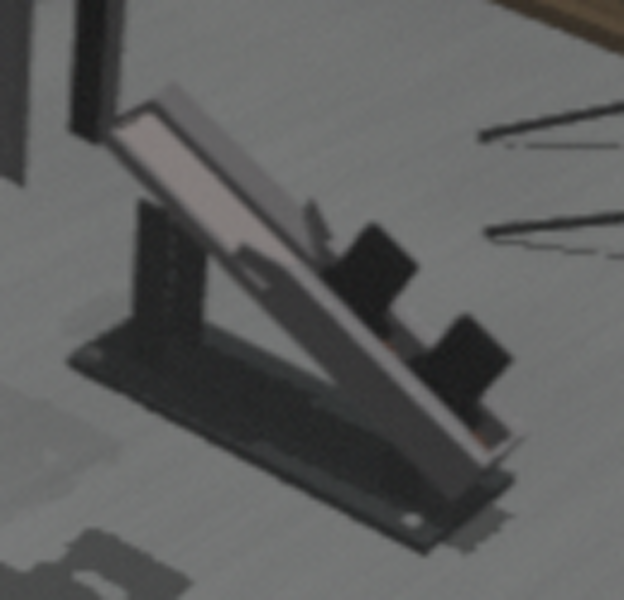

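The upper edge reads −276 mm against a nominal −270. The lower end, including the stop, reads −1. So my origin was about 4–5 mm off in x, and the tabs are at about −41 and −107, which is home.

Run:
```python
from h import *
for r in spot_in('empty_tab','side'): print(r['point'],r['confidence'])
print(read_state()['time'],finish_job())
```

```text
[0.4634, -0.2727, 0.0257] 0.77
the job is handed in; nothing more can be done
21.0 None
```

Both carriers with copper tips are in the feed rail, tips downhill. The first rests against the end stop and the second against the first. I handed the job in at 21.0 s with the gripper clear of everything.

**Last checks:**
- **Position:** the scene and side depth images first read the tabs at channel x of about −45 mm and −111.5 mm. That is 4.5 mm uphill of the expected −41 and −107 mm, though the 66 mm spacing was right.
- **The disagreement:** the rail's own ends read shifted uphill by about the same amount: the upper edge at −276 mm instead of −270, and the lower end at −1 mm. So I put it down to an error in my estimate of the rail's origin. Corrected for that, both carriers are home within 1–2 mm.
- **Sideways reading:** the tabs read 3–7 mm off-centre because the cameras saw only one side of them. I did not correct for this.
- **Empty carrier:** it is where it was, at about (0.463, −0.27) m, within a millimetre of the network's first reading from the same camera.
- **Forces:** no reading I took was above about 2.5 N. I did not check for peaks between readings.

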